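# Shut the marked valve under the sliding cover

## Robot

A 7-joint arm with a two-finger parallel gripper is mounted at the origin on the work surface. World frame = base frame: x ahead of the robot, y to its left, z up, the work surface at z = 0. Lengths are in m, angles in degrees, forces in N, time in s.
With the tool pointing down it reaches from about 0.4 to 0.85 m from the base axis. Payload 10.4 kg.
Tool frame: the origin (TCP) lies midway between the tips of the shut fingers; the grasp point (between the pads) lies 19 mm behind it (r.grip_depth is the distance from the TCP to the grasp point, in m); x points along the fingers, y is the direction in which the jaws open and shut, and the axes are right-handed (so a half turn about x gives the same grasp; the last joint's range is limited). The gripper opens to 87 mm and grips with 3 to 60 N. Pads are 19 mm wide; open, the fingers measure 117 mm over their backs; the gripper's body (75 mm by 190 mm) begins 51 mm behind the grasp point.
Start: joints at [-71.711, 19.034, -3.707, 83.658, 1.238, 77.344, -5.071], TCP at [0.209, 0.589, 0.223] pointing down, gripper open.
Joint ranges: [-148.97, 148.97], [-28.65, 121.19], [-84.17, 76.75], [9.2, 138.47], [-72.65, 252.65], [3.7, 117.97], [-149.18, 149.18]. Speed limits (degrees/s): [127.2, 127.2, 159.86, 159.86, 180, 180, 180].

## Interface

Orientations are given as [roll, pitch, yaw] about the fixed x, y, z axes, in that order (R = Rz(yaw) Ry(pitch) Rx(roll)).
In Python, from bench import r gives the robot as it stands. The module is installed in compiled form; this text tells all that it offers.
- The arm moves only by the tool apply_moves, never from a script. Its argument "increments" is a list of rows, each an object of numbers: "tx", "ty", "tz": the shift along the tool's x, y, z in units of 50 mm (1.0 is 50 mm); "ax", "ay", "az": the turn, a rotation vector about the tool's x, y, z in units of 10 degrees (1.0 is 10 degrees); "hand": the closure in counts, from 0 (fully open) to 255 (shut). A call has 1 to 10 rows; each row shifts and turns the commanded pose from where the row before left it, along the tool's axes as they then stand; what a row does not reach is not made up. A row lasts 1/8 s, in which the tool goes at most 62.5 mm and 10.7 degrees, less where a joint would pass 70% of its speed; a pose out of reach is approached as far as the arm can. A call is refused whole if a number of a shift passes 1 or a number of a turn 1, either way. A call with a gripper value outside its range is refused whole. The fingers move at their own pace and stop on an object; "newtons" is the grip in N (left out, the last holds). Time passes only in rows, so rows that do not move let the fingers close. It gives the time, the measured TCP pose, the force and the opening at its end, in the units of the state.
- r.state(): the state, without advancing time (a new reading comes with each control period).
- r.camera(name): name is "side" or "top" or "wrist"; returns the picture (384x512x3 uint8, red, green, blue); there is no depth.
- r.camera_model(name): a dict with "K" (3x3 intrinsics, pixels), "k1" (the pictures are not rectified: a ray, as slopes to the right and down, at radius r is drawn at 1 + k1 r^2 times it, then the intrinsics apply), "world_from_camera" (4x4, takes a point from camera to world coordinates). Camera axes: x right, y up, looking along -z (the intrinsics and any distortion apply to the point x, -y, -z); pixel columns grow to the right and rows downward; lengths in m; the calibration is good to about 2 mm. A picture is of the moment at which its call begins: read the wrist's pose just before it. camera_model takes no time and is no camera call; for the wrist camera it gives the pose at the moment of the call.
- r.close_job(): hands the job in, once; it reports no verdict.
The state is a dict: "clock": time; "joints": joint angles; "joint_velocities": joint speeds; "joint_torque": joint torques, N m; "tool_pos": TCP position; "tcp_rot": TCP orientation; "contact_force": force on the tool from outside, world axes, zero at the start; "ft_torque": the same for the moment, N m; "grip_width": finger opening in m.
Only numpy, scipy, OpenCV 4.12 (cv2) and the standard library are available. Lean on these libraries where they do the work, as an engineer would, in place of code of your own. Each camera call takes 0.05 s, during which the arm holds its last target. There are 200 camera calls.

## Task

Push the dark red cover of the valve box along its guides right over onto the closed deck until the opening is fully uncovered, then push the yellow, black-banded handle inside clockwise until it is fully shut against its stop. Everything is only pushed: do not lift the cover, leave the grey handle as it is, and do not disturb the vials, bottles and tools standing around.

Things in the scene. Friction and masses are not known exactly. Their poses are not given: they have to be found in the camera images.
- manifold: Grey valve box fixed to the bench, 290 (x) by 460 mm (y), z up. Origin at bench level. Top face 72 mm high: opening x -125..125, y -160..0 mm; closed flat deck y 0..200 mm. Guide strips 10 mm high along both long sides. In the opening (floor 10 mm high) two valves turn about y = -110, x = -45 and +45 mm; which is marked varies. Black ledge (40 mm high) at y -250..-175 mm.
- deck_stop (a point): Foot of the stop strip (10 mm high) at the far (+y) end of the deck, in the middle, at box y = 200 mm, 72 mm above the bench. The cover's leading edge meets it.
- cover: Dark red loose flat cover, 262 (x) by 180 (y) by 8 mm, about 0.45 kg, lying on the box's top between the guide strips (2 mm play each side), hiding the valves at first; slides along the box's y with 2 to 5 N. Origin: centre of its underside; axes as the box's. At the deck's stop its origin is at box y = +110 mm, its trailing edge at +20.
- rib (a point): Top centre of the black upright push rib on the cover: 100 mm long in x, 14 mm thick in y, 24 mm high above the cover, at cover y = +60 mm; this point is 32 mm above the cover's underside.
- marked_handle (a joint): Marked valve's handle, bright yellow with a black band: horizontal quarter-turn lever. 0 = open, pointing along the box's +y (in line with its pipe); grows clockwise seen from above; 1.571 rad (90 degrees) = fully shut, against its stop, pointing along the box's +x. Stays where it is left; needs about 0.12 N m (3 N at 40 mm). Starts partly or fully open.
- marked_pivot (a point): Point on the marked handle's upright turning axis, mid-height of the lever, 56 mm above the bench. The round hub is 24 mm dia; the lever is 14 mm wide and 14 mm high (49 to 63 mm above the bench) and reaches 58 mm from the axis.
- marked_tip (a point): Centre of the marked lever's end face, 58 mm from its pivot, 56 mm above the bench.
- plain_handle (a joint): The other valve's handle, plain grey, same shape and motion; to be left as it is.
- plain_tip (a point): Centre of the plain grey lever's end face, 58 mm from its pivot, 56 mm above the bench.
- ledge_vial: Bystander: white vial with a black cap, 25 mm dia x 62 mm, standing on the black ledge (40 mm high) at the -y end of the box. Origin at the centre of its underside.
- amber_bottle: Bystander: amber bottle, 60 mm dia x 130 mm, standing on the bench just beyond the box. Origin at the centre of its underside.
- jar: Bystander: white jar with a blue cap, 66 mm dia x 85 mm, standing on the bench just beyond the box. Origin at the centre of its underside.
- vial_rack: Bystander: black rack 210 x 60 mm with five capped vials, 84 mm high, on the bench to the robot's left of the box. Origin at the centre of its underside.
- beaker: Bystander: clear open beaker, 72 mm dia x 90 mm, on the bench to the robot's right of the box. Origin at the centre of its underside.
- buffer_bottle: Bystander: white bottle with a red cap, 72 mm dia x 170 mm, on the bench to the robot's right. Origin at the centre of its underside.
- spatula: Bystander: spatula 200 mm long lying on the bench to the robot's left.

How it is judged (in metres and radians):
On the way, in this order (a step that is already met when the one before it is completed fails the run):
1. the cover is pushed along its guides clear of the opening, still lying flat (y of cover in the frame of manifold above 0.088 m and z of cover in the frame of manifold below 0.078 m and angle between cover's own z axis and vertical below 0.05 rad), for 0.2 s.
2. the marked handle is pushed fully shut (value of joint marked_handle above 1.45 rad), for 0.2 s.
At the end, for the whole second after the job is handed in: Cover flat and at rest on the deck, its origin beyond y = 88 mm in the box frame (stop at 110); marked handle past 1.45 rad (stop at 1.571); grey handle's tip within 10 mm of its start; no bystander moved over 20 mm or tipped over 0.4 rad (all of step 1 and value of joint marked_handle above 1.45 rad and linear speed of cover below 0.01 m/s and not (distance of plain_tip from where it was at the start of the episode above 0.01 m) and not (distance of any of ledge_vial, amber_bottle, jar, vial_rack, beaker, buffer_bottle, spatula from where it was at the start of the episode above 0.02 m or angle between any of ledge_vial, amber_bottle, jar, vial_rack, beaker, buffer_bottle's own z axis and vertical above 0.4 rad)); the robot touches nothing.
It fails at once if the cover is lifted (over 10 mm) or tipped (over 0.15 rad) off its guides (z of cover in the frame of manifold above 0.082 m or angle between cover's own z axis and vertical above 0.15 rad).
It fails at once if the plain grey handle is turned (its tip moves over 10 mm) (distance of plain_tip from where it was at the start of the episode above 0.01 m).
It fails at once if a bystander is moved over 20 mm, lifted or tipped over (distance of any of ledge_vial, amber_bottle, jar, vial_rack, beaker, buffer_bottle, spatula from where it was at the start of the episode above 0.02 m or angle between any of ledge_vial, amber_bottle, jar, vial_rack, beaker, buffer_bottle's own z axis and vertical above 0.4 rad).
It also fails if it takes over 48 s, if anything falls off the work surface, if the arm or the gripper's body presses on something with over 40 N, if the wrist force passes 120 N, or if a joint passes its speed limit or range.

## Working session

There is one attempt and no reset: what is moved stays moved. The work goes in short steps, Python scripts to look and compute and a tool call to move; the robot and the scene stay as the last step left them, time stands still between calls to the robot, and variables do not carry over. Pictures are saved under pics/ and viewed, about 8 in all and at most 12, crops included, and the job is handed in when it is done.

Besides the shell and the picture viewer there is one more tool, called after "Call:" as name(argument=value, ...) on one line, values as JSON. apply_moves: Moves the arm, as the interface text tells. Its arguments: {"type":"object","properties":{"increments":{"type":"array","items":{"type":"object","properties":{"tx":{"type":"number"},"ty":{"type":"number"},"tz":{"type":"number"},"ax":{"type":"number"},"ay":{"type":"number"},"az":{"type":"number"},"hand":{"type":"number"}}}},"newtons":{"type":"number"}},"required":["increments"]}

```bash
mkdir -p pics; cat > h.py <<'E'
import numpy as np, cv2
from bench import r
def ray(m,u,v):
    K=np.array(m["K"]);k1=m["k1"];T=np.array(m["world_from_camera"])
    x=(u-K[0,2])/K[0,0];y=(v-K[1,2])/K[1,1]
    rd=np.hypot(x,y);q=rd
    for _ in range(30): q=rd/(1+k1*q*q)
    s=q/rd if rd>0 else 1
    return T[:3,3],T[:3,:3]@np.array([x*s,-y*s,-1])
def at(m,u,v,z):
    o,d=ray(m,u,v);return o+d*(z-o[2])/d[2]
def proj(m,P):
    K=np.array(m["K"]);T=np.array(m["world_from_camera"])
    p=T[:3,:3].T@(np.array(P)-T[:3,3]);x=p[0]/-p[2];y=-p[1]/-p[2];f=1+m["k1"]*(x*x+y*y)
    return K[0,0]*x*f+K[0,2],K[1,1]*y*f+K[1,2]
def save(n,f):
    im=r.camera(n);cv2.imwrite("pics/"+f,cv2.cvtColor(im,cv2.COLOR_RGB2BGR));return im
E
python3 - <<'E'
from h import *
a=save("top","a.png");b=save("side","b.png")
cv2.imwrite("pics/t1.png",cv2.resize(cv2.cvtColor(a,cv2.COLOR_RGB2BGR),(800,600),interpolation=cv2.INTER_CUBIC))
for n in("top","side"):print(r.camera_model(n))
print(r.state())
E
```

```text
{'K': array([[489.67909122,   0.        , 252.84981565],
       [  0.        , 489.67909122, 196.36022739],
       [  0.        ,   0.        ,   1.        ]]), 'k1': -0.07953294277627761, 'world_from_camera': array([[ 0.00709552,  0.99019398, -0.13951892,  0.359094  ],
       [-0.99995588,  0.00616721, -0.00708484,  0.01726931],
       [-0.00615492,  0.13956304,  0.99019406,  1.73564024],
       [ 0.        ,  0.        ,  0.        ,  1.        ]])}
{'K': array([[379.34741077,   0.        , 253.66802508],
       [  0.        , 379.34741077, 198.07384078],
       [  0.        ,   0.        ,   1.        ]]), 'k1': -0.007796434292019696, 'world_from_camera': array([[ 0.76628652,  0.41749   , -0.48837186,  0.02733819],
       [-0.64243015,  0.4867443 , -0.59191511, -0.67039206],
       [-0.00940642,  0.76732137,  0.64119375,  0.85095947],
       [ 0.        ,  0.        ,  0.        ,  1.        ]])}
{'clock': 0.1, 'joints': array([-71.7102236 ,  19.06728892,  -3.70846283,  83.70037187,
         1.23960982,  77.34370855,  -5.07043216]), 'joint_velocities': array([-0.05799569, -0.09424323, -0.05499315, -0.03475052,  0.10346248,
       -0.03708945,  0.05243906]), 'joint_torque': array([ 5.31198857e-04, -6.24545145e+01,  2.39268620e-02, -3.90721893e+01,
       -6.14908431e-02,  3.63132334e-02,  2.76507529e-05]), 'tool_pos': array([0.20938529, 0.58851928, 0.22185203]), 'tcp_rot': array([ -86.19140523,   89.92855375, -105.77294138]), 'contact_force': array([0.60216685, 0.74868047, 0.1383523 ]), 'ft_torque': array([ 0.02200891,  0.04087904, -0.04095863]), 'grip_width': 0.08724555843357329}
```

View pics/t1.png

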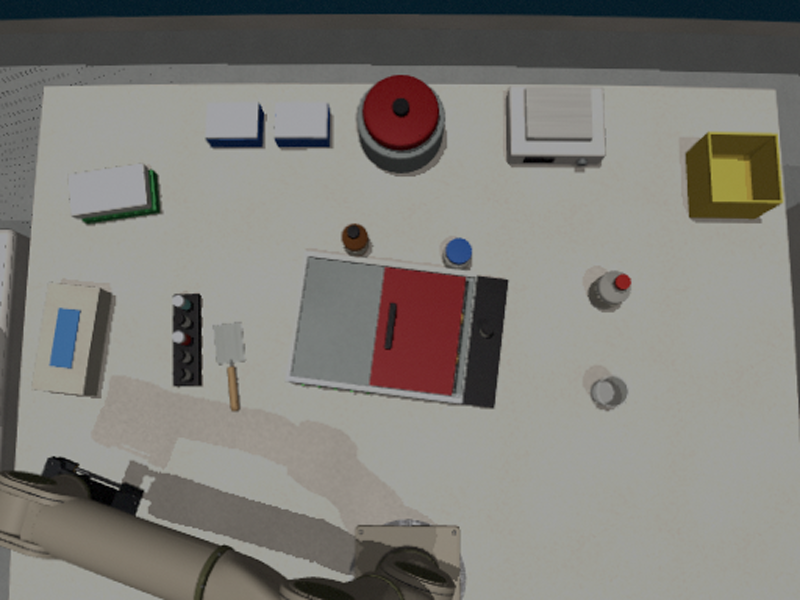

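View pics/b.png

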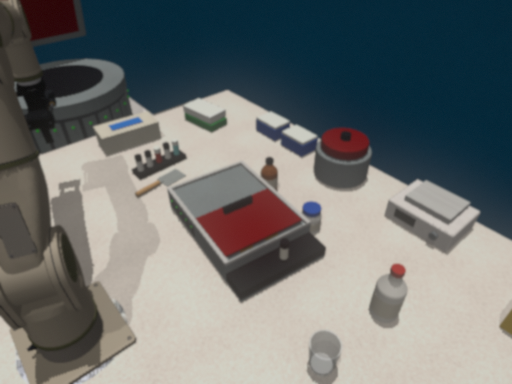

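The top view shows the box with +y towards the robot's left and x pointing ahead. The cover spans about u 371-468 in the enlarged view, with the rib near (391,326). The ledge vial stands at (487,330). The jar and amber bottle are just beyond the far long side.

```bash
python3 - <<'E'
from h import *
m=r.camera_model("top");im=cv2.imread("pics/a.png");hsv=cv2.cvtColor(im,cv2.COLOR_BGR2HSV)
R=((hsv[...,0]<8)|(hsv[...,0]>172))&(hsv[...,1]>120)&(hsv[...,2]>50)
mask=R.astype(np.uint8)*255;mask[:160]=0;mask[262:]=0;mask[:,330:]=0
mask=cv2.morphologyEx(mask,cv2.MORPH_CLOSE,np.ones((9,9)))
c=max(cv2.findContours(mask,0,1)[0],key=cv2.contourArea)[:,0]
P=np.array([at(m,u,v,.08)[:2] for u,v in c]).astype(np.float32)
rc=cv2.minAreaRect(P*1000);print(rc,cv2.boxPoints(rc))
for n,(u,v),z in [("deck far corner",(307,258),.082),("deck near",(291,381),.082),("ledge far",(508,279),.04),("ledge near",(494,407),.04),("rib top",(393,305),.104),("rib bot",(388,348),.104),("vialcap",(487,327),.102),("amber",(354,232),.13),("jar",(458,247),.085)]:
  print(n,at(m,u/1.5625,v/1.5625,z).round(4))
from scipy.spatial.transform import Rotation as Q
print(Q.from_euler("xyz",r.state()["tcp_rot"],degrees=True).as_matrix().round(3))
E
```

```text
((542.3743896484375, -20.742935180664062), (178.6883544921875, 259.7356262207031), 83.06143188476562) [[ 402.66446   -93.74409 ]
 [ 660.49786  -125.12147 ]
 [ 682.08435    52.258217]
 [ 424.25092    83.6356  ]]
deck far corner [0.6997 0.2243 0.082 ]
deck near [0.4289 0.2527 0.082 ]
ledge far [ 0.6628 -0.2244  0.04  ]
ledge near [ 0.3766 -0.19    0.04  ]
rib top [0.5929 0.0334 0.104 ]
rib bot [0.5    0.0434 0.104 ]
vialcap [ 0.5467 -0.1689  0.102 ]
amber [0.7474 0.1183 0.13  ]
jar [ 0.7257 -0.1087  0.085 ]
[[-0.     0.335  0.942]
 [-0.001  0.942 -0.335]
 [-1.    -0.001  0.   ]]
```

Call:
apply_moves(increments=[{"ty": -0.7, "tz": 0.82}, {"ty": -0.7, "tz": 0.82}, {"ty": -0.7, "tz": 0.82}, {"ty": -0.7, "tz": 0.82}, {"ty": -0.7, "tz": 0.82}, {"ty": -0.7, "tz": 0.82}, {"ty": -0.7, "tz": 0.82}, {"ty": -0.7, "tz": 0.82}, {"ty": -0.7, "tz": 0.82}, {"ty": -0.7, "tz": 0.82}])

```text
validation failed for argument at $.in...
```

Call:
apply_moves(increments=[{"ty": -0.89, "tz": 1.0}, {"ty": -0.89, "tz": 1.0}, {"ax": 0.96, "hand": 120}, {"ax": 0.96}, {"ax": 0.96}, {"ax": 0.96}, {"ax": 0.96}, {"ax": 0.96}, {"ax": 0.96}, {"ax": 0.96}])

```text
validation failed for argument at $.in...
```

```bash
python3 - <<'E'
from h import *
from scipy.spatial.transform import Rotation as Q
s=r.state();print(s["clock"],s["tool_pos"],s["grip_width"],s["joints"],s["contact_force"]);print(Q.from_euler("xyz",s["tcp_rot"],degrees=True).as_matrix().round(3))
save("wrist","c.png")
for P in [(.548,.0386,.104),(.5424,-.0207,.08)]:print(proj(r.camera_model("wrist"),P))
E
```

```text
0.1 [0.20938529 0.58851928 0.22185203] 0.08724555843357329 [-71.7102236   19.06728892  -3.70846283  83.70037187   1.23960982
  77.34370855  -5.07043216] [0.60216685 0.74868047 0.1383523 ]
[[-0.     0.335  0.942]
 [-0.001  0.942 -0.335]
 [-1.    -0.001  0.   ]]
(np.float64(9.787868058618557), np.float64(476.2568396445308))
(np.float64(-8.075139074156937), np.float64(462.541657229655))
```

View pics/c.png

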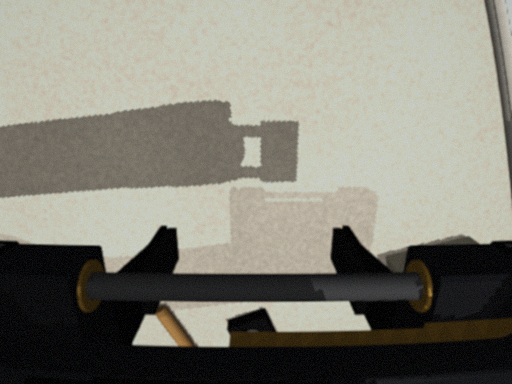

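Both move calls were refused and nothing moved; the picture only shows the bench below the start pose. I'll try one row with every field filled in.

Call:
apply_moves(increments=[{"tx": 0, "ty": -0.7, "tz": 0.82, "ax": 0, "ay": 0, "az": 0, "hand": 0}])

```text
clock: 0.28
tool_pos: [0.2335, 0.5437, 0.2214]
tcp_rot: [-150.9, 89.9, -170.1]
contact_force: [0.9, -0.4, 0.1]
grip_width: 0.0871
```

Call:
apply_moves(increments=[{"tx": 0, "ty": -0.8, "tz": 0.94, "ax": 0, "ay": 0, "az": 0, "hand": 120}, {"tx": 0, "ty": -0.8, "tz": 0.94, "ax": 0, "ay": 0, "az": 0, "hand": 120}, {"tx": 0, "ty": -0.8, "tz": 0.94, "ax": 0, "ay": 0, "az": 0, "hand": 120}, {"tx": 0, "ty": -0.8, "tz": 0.94, "ax": 0, "ay": 0, "az": 0, "hand": 120}, {"tx": 0, "ty": -0.8, "tz": 0.94, "ax": 0, "ay": 0, "az": 0, "hand": 120}, {"tx": 0, "ty": -0.8, "tz": 0.94, "ax": 0, "ay": 0, "az": 0, "hand": 120}, {"tx": 0, "ty": -0.8, "tz": 0.94, "ax": 0, "ay": 0, "az": 0, "hand": 120}, {"tx": 0, "ty": -0.8, "tz": 0.94, "ax": 0, "ay": 0, "az": 0, "hand": 120}, {"tx": 0, "ty": -0.8, "tz": 0.94, "ax": 0, "ay": 0, "az": 0, "hand": 120}, {"tx": 0, "ty": -0.8, "tz": 0.94, "ax": 0, "ay": 0, "az": 0, "hand": 120}])

```text
clock: 1.52
tool_pos: [0.5458, 0.006, 0.2226]
tcp_rot: [58.1, 90.0, 38.6]
contact_force: [0.5, 1.4, -0.3]
grip_width: 0.0458
```

Call:
apply_moves(increments=[{"tx": 0, "ty": 0, "tz": 0, "ax": 0.96, "ay": 0, "az": 0, "hand": 120}, {"tx": 0, "ty": 0, "tz": 0, "ax": 0.96, "ay": 0, "az": 0, "hand": 120}, {"tx": 0, "ty": 0, "tz": 0, "ax": 0.96, "ay": 0, "az": 0, "hand": 120}, {"tx": 0, "ty": 0, "tz": 0, "ax": 0.96, "ay": 0, "az": 0, "hand": 120}, {"tx": 0, "ty": 0, "tz": 0, "ax": 0.96, "ay": 0, "az": 0, "hand": 120}, {"tx": 0, "ty": 0, "tz": 0, "ax": 0.96, "ay": 0, "az": 0, "hand": 120}, {"tx": 0, "ty": 0, "tz": 0, "ax": 0.96, "ay": 0, "az": 0, "hand": 120}, {"tx": 0, "ty": 0, "tz": 0, "ax": 0.96, "ay": 0, "az": 0, "hand": 120}, {"tx": 0, "ty": 0, "tz": 0, "ax": 0, "ay": 0, "az": 0, "hand": 120}, {"tx": 0, "ty": 0, "tz": 0, "ax": 0, "ay": 0, "az": 0, "hand": 120}])

```text
clock: 2.78
tool_pos: [0.545, 0.0078, 0.2224]
tcp_rot: [-85.3, 90.0, 178.6]
contact_force: [-0.3, -0.3, -0.3]
grip_width: 0.0459
```

```bash
cat > st.py <<'E'
from h import *
from scipy.spatial.transform import Rotation as Q
def st():
    s=r.state();print(s["clock"],s["tool_pos"].round(4),s["grip_width"],s["joints"].round(1),s["contact_force"].round(2));print(Q.from_euler("xyz",s["tcp_rot"],degrees=True).as_matrix().round(3))
E
python3 - <<'E'
from st import *
st()
save("wrist","c2.png")
for P in [(.548,.0386,.104),(.5424,-.0207,.08)]:print(proj(r.camera_model("wrist"),P))
E
```

```text
2.775 [0.545  0.0078 0.2224] 0.04592926612263788 [-36.3   9.3  34.5  97.6  -5.5  74.8  -6.9] [-0.28 -0.33 -0.29]
[[-0.     0.994 -0.107]
 [ 0.    -0.107 -0.994]
 [-1.    -0.     0.   ]]
(np.float64(254.0010669700137), np.float64(150.69986092038113))
(np.float64(254.906412571137), np.float64(204.5049284893567))
```

View pics/c2.png

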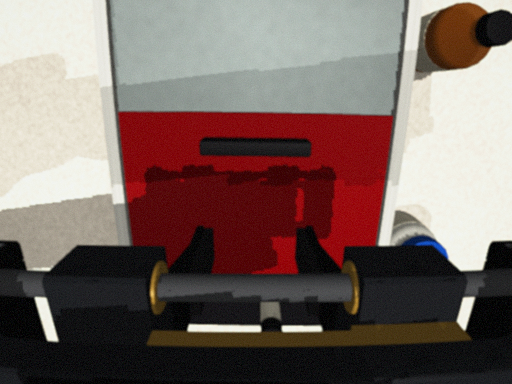

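The rib shows at (256,147), about 3 px from the prediction. I'll lower the tool behind it.

Call:
apply_moves(increments=[{"tx": 0.8, "ty": 0.05, "tz": 0, "ax": 0.08, "ay": 0, "az": 0, "hand": 120}, {"tx": 0.8, "ty": 0, "tz": 0, "ax": 0, "ay": 0, "az": 0, "hand": 120}, {"tx": 0.7, "ty": 0, "tz": 0, "ax": 0, "ay": 0, "az": 0, "hand": 120}, {"tx": 0.36, "ty": 0, "tz": 0, "ax": 0, "ay": 0, "az": 0, "hand": 120}, {"tx": 0, "ty": 0, "tz": 0, "ax": 0, "ay": 0, "az": 0, "hand": 120}, {"tx": 0, "ty": 0, "tz": 0, "ax": 0, "ay": 0, "az": 0, "hand": 120}])

```text
clock: 3.58
tool_pos: [0.5485, 0.0075, 0.0908]
tcp_rot: [109.2, 89.9, 12.0]
contact_force: [0.2, 0.5, 1.1]
grip_width: 0.046
```

```bash
python3 -c "
from st import *
st()"
```

```text
3.575 [0.5485 0.0075 0.0908] 0.046037531232334186 [-33.9  17.6  33.2 105.9 -11.1  59.6  -3.5] [0.2  0.5  1.08]
[[ 0.002  0.992 -0.125]
 [ 0.    -0.125 -0.992]
 [-1.     0.002 -0.001]]
```

Call:
apply_moves(increments=[{"tx": 0, "ty": 0, "tz": -0.15, "ax": 0, "ay": 0, "az": 0, "hand": 120}, {"tx": 0, "ty": 0, "tz": -0.15, "ax": 0, "ay": 0, "az": 0, "hand": 120}, {"tx": 0, "ty": 0, "tz": -0.15, "ax": 0, "ay": 0, "az": 0, "hand": 120}, {"tx": 0, "ty": 0, "tz": -0.15, "ax": 0, "ay": 0, "az": 0, "hand": 120}, {"tx": 0, "ty": 0, "tz": -0.15, "ax": 0, "ay": 0, "az": 0, "hand": 120}, {"tx": 0, "ty": 0, "tz": -0.15, "ax": 0, "ay": 0, "az": 0, "hand": 120}])

```text
clock: 4.32
tool_pos: [0.5536, 0.0517, 0.09]
tcp_rot: [40.7, 89.9, -56.5]
contact_force: [-0.6, -5.0, 3.6]
grip_width: 0.0463
```

Call:
apply_moves(increments=[{"tx": 0, "ty": 0, "tz": -0.2, "ax": 0, "ay": 0, "az": 0, "hand": 120}, {"tx": 0, "ty": 0, "tz": -0.2, "ax": 0, "ay": 0, "az": 0, "hand": 120}, {"tx": 0, "ty": 0, "tz": -0.2, "ax": 0, "ay": 0, "az": 0, "hand": 120}, {"tx": 0, "ty": 0, "tz": -0.2, "ax": 0, "ay": 0, "az": 0, "hand": 120}, {"tx": 0, "ty": 0, "tz": -0.2, "ax": 0, "ay": 0, "az": 0, "hand": 120}, {"tx": 0, "ty": 0, "tz": -0.2, "ax": 0, "ay": 0, "az": 0, "hand": 120}, {"tx": 0, "ty": 0, "tz": -0.2, "ax": 0, "ay": 0, "az": 0, "hand": 120}, {"tx": 0, "ty": 0, "tz": -0.2, "ax": 0, "ay": 0, "az": 0, "hand": 120}])

```text
clock: 5.32
tool_pos: [0.5636, 0.131, 0.09]
tcp_rot: [33.6, 89.9, -63.7]
contact_force: [-0.5, -5.0, 5.1]
grip_width: 0.0456
```

```bash
python3 -c "
from st import *
st()
save('wrist','d.png')"
```

```text
5.325 [0.5636 0.131  0.09  ] 0.045638106585286886 [-42.2  21.1  29.8 101.2 -11.8  60.8 -15.5] [-0.46 -5.02  5.14]
[[ 0.001  0.992 -0.126]
 [-0.001 -0.126 -0.992]
 [-1.     0.001  0.001]]
```

View pics/d.png

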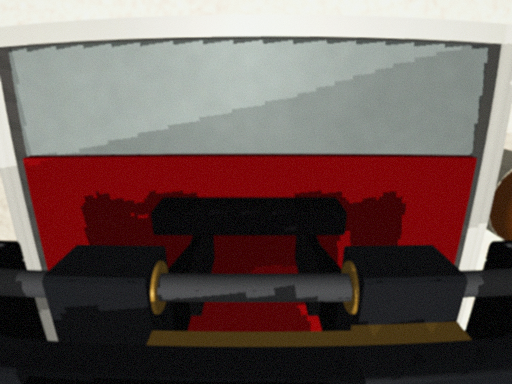

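The cover is sliding straight. Its leading edge is at row 156, and the stop's foot is near row 42.

```bash
python3 -c "
from h import *
m=r.camera_model('wrist')
a=at(m,250,156,.08);b=at(m,250,44,.072);print(a,b,b-a)"
```

```text
[0.56720286 0.18159929 0.08      ] [0.57450987 0.23894516 0.072     ] [ 0.00730701  0.05734587 -0.008     ]
```

Call:
apply_moves(increments=[{"tx": 0, "ty": 0, "tz": -0.2, "ax": 0, "ay": 0, "az": 0, "hand": 120}, {"tx": 0, "ty": 0, "tz": -0.2, "ax": 0, "ay": 0, "az": 0, "hand": 120}, {"tx": 0, "ty": 0, "tz": -0.2, "ax": 0, "ay": 0, "az": 0, "hand": 120}, {"tx": 0, "ty": 0, "tz": -0.2, "ax": 0, "ay": 0, "az": 0, "hand": 120}])

```text
clock: 5.88
tool_pos: [0.5684, 0.1706, 0.0898]
tcp_rot: [18.1, 89.9, -79.1]
contact_force: [-0.6, -5.4, 4.6]
grip_width: 0.0462
```

Call:
apply_moves(increments=[{"tx": 0, "ty": 0, "tz": -0.12, "ax": 0, "ay": 0, "az": 0, "hand": 120}, {"tx": 0, "ty": 0, "tz": -0.1, "ax": 0, "ay": 0, "az": 0, "hand": 120}, {"tx": 0, "ty": 0, "tz": -0.04, "ax": 0, "ay": 0, "az": 0, "hand": 120}, {"tx": 0, "ty": 0, "tz": 0, "ax": 0, "ay": 0, "az": 0, "hand": 120}, {"tx": 0, "ty": 0, "tz": 0, "ax": 0, "ay": 0, "az": 0, "hand": 120}])

```text
clock: 6.5
tool_pos: [0.5699, 0.1841, 0.0895]
tcp_rot: [151.9, 90.0, 54.7]
contact_force: [0.3, -4.1, 1.0]
grip_width: 0.0462
```

Call:
apply_moves(increments=[{"tx": 0, "ty": 0, "tz": 0.2, "ax": 0, "ay": 0, "az": 0, "hand": 120}, {"tx": -0.6, "ty": 0, "tz": 0.2, "ax": 0, "ay": 0, "az": 0, "hand": 255}, {"tx": -0.9, "ty": 0, "tz": 0.5, "ax": 0, "ay": 0, "az": 0, "hand": 255}, {"tx": -0.9, "ty": 0, "tz": 0.8, "ax": 0, "ay": 0, "az": 0, "hand": 255}, {"tx": -0.4, "ty": 0, "tz": 0.9, "ax": 0, "ay": 0, "az": 0, "hand": 255}, {"tx": 0, "ty": 0, "tz": 1.0, "ax": 0, "ay": 0, "az": 0, "hand": 255}, {"tx": 0, "ty": 0, "tz": 0.9, "ax": 0, "ay": 0, "az": 0, "hand": 255}, {"tx": 0, "ty": 0, "tz": 0.9, "ax": 0, "ay": 0, "az": 0, "hand": 255}, {"tx": 0, "ty": 0, "tz": 0, "ax": 0, "ay": 0, "az": 0, "hand": 255}, {"tx": 0, "ty": 0, "tz": 0, "ax": 0, "ay": 0, "az": 0, "hand": 255}])

```text
clock: 7.75
tool_pos: [0.536, -0.083, 0.2293]
tcp_rot: [-167.0, 89.9, 95.8]
contact_force: [-0.6, 1.0, 1.0]
grip_width: 0.0006
```

```bash
python3 - <<'E'
from st import *
st()
save("wrist","e.png")
m=r.camera_model("wrist");O=np.array([.550,.0405]);ex=np.array([.9927,-.1208]);ey=np.array([.1208,.9927])
for x in(-45,45):
  p=O+ex*x/1000-ey*.11;print(x,p,proj(m,[*p,.063]))
E
```

```text
7.75 [ 0.536  -0.083   0.2293] 0.0005830771283749116 [-31.2   9.   39.5  97.6  -6.   75.5   2.3] [-0.6   0.95  1.04]
[[-0.     0.992 -0.125]
 [ 0.001 -0.125 -0.992]
 [-1.    -0.    -0.001]]
-45 [ 0.4920405 -0.063261 ] (np.float64(210.28761245663134), np.float64(158.75615240020252))
45 [ 0.5813835 -0.074133 ] (np.float64(296.4982710673376), np.float64(158.4931936205977))
```

View pics/e.png

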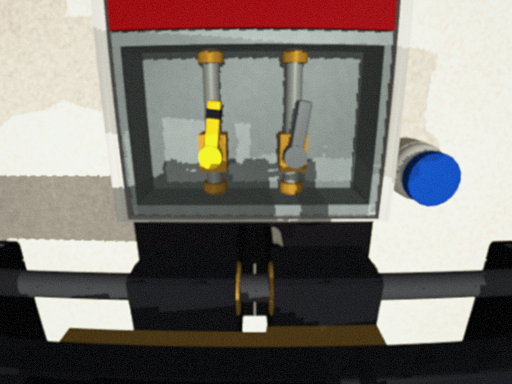

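The opening is clear. The yellow marked handle is the left valve (box x = -45): pivot at (210,157), matching the projection, and tip at (215,102), so about 5° shut. The grey lever's tip is at (305,101). Next I go down to the left of the yellow lever.

Call:
apply_moves(increments=[{"tx": 0, "ty": -0.82, "tz": -0.53, "ax": 0, "ay": 0, "az": 0, "hand": 255}, {"tx": 0, "ty": -0.82, "tz": -0.52, "ax": 0, "ay": 0, "az": 0, "hand": 255}, {"tx": 0.8, "ty": 0, "tz": 0, "ax": 0, "ay": 0, "az": 0, "hand": 255}, {"tx": 0.8, "ty": 0, "tz": 0, "ax": 0, "ay": 0, "az": 0, "hand": 255}, {"tx": 0.7, "ty": 0, "tz": 0, "ax": 0, "ay": 0, "az": 0, "hand": 255}, {"tx": 0.7, "ty": 0, "tz": 0, "ax": 0, "ay": 0, "az": 0, "hand": 255}, {"tx": 0.55, "ty": 0, "tz": 0, "ax": 0, "ay": 0, "az": 0, "hand": 255}, {"tx": 0, "ty": 0, "tz": 0, "ax": 0, "ay": 0, "az": 0, "hand": 255}, {"tx": 0, "ty": 0, "tz": 0, "ax": 0, "ay": 0, "az": 0, "hand": 255}])

```text
clock: 8.93
tool_pos: [0.4619, -0.0208, 0.053]
tcp_rot: [113.2, 89.9, 16.1]
contact_force: [1.4, 0.9, -0.0]
grip_width: 0.0007
```

```bash
python3 - <<'E'
from st import *
st()
p=r.state()["tool_pos"][:2]-np.array([.550,.0405]);print(p@[.9927,-.1208],p@[.1208,.9927])
E
```

```text
8.925 [ 0.4619 -0.0208  0.053 ] 0.000708771495978271 [-36.9   9.6  36.6 119.9  -7.2  52.5  -3.4] [ 1.44  0.85 -0.01]
[[ 0.001  0.992 -0.124]
 [ 0.    -0.124 -0.992]
 [-1.     0.001 -0.   ]]
-0.0800011445144522 -0.07153705217856272
```

Call:
apply_moves(increments=[{"tx": 0, "ty": 0.16, "tz": -0.03, "ax": 0, "ay": 0, "az": 0, "hand": 255}, {"tx": 0, "ty": 0.16, "tz": -0.04, "ax": 0, "ay": 0, "az": 0, "hand": 255}, {"tx": 0, "ty": 0.1, "tz": -0.04, "ax": 0, "ay": 0, "az": 0, "hand": 255}, {"tx": 0, "ty": 0.1, "tz": -0.04, "ax": 0, "ay": 0, "az": 0, "hand": 255}, {"tx": 0, "ty": 0.12, "tz": -0.01, "ax": 0, "ay": 0, "az": 0, "hand": 255}, {"tx": 0, "ty": 0.12, "tz": -0.01, "ax": 0, "ay": 0, "az": 0, "hand": 255}, {"tx": 0, "ty": 0.12, "tz": 0.03, "ax": 0, "ay": 0, "az": 0, "hand": 255}, {"tx": 0, "ty": 0.12, "tz": 0.03, "ax": 0, "ay": 0, "az": 0, "hand": 255}])

```text
clock: 9.93
tool_pos: [0.5118, -0.0222, 0.0519]
tcp_rot: [-118.1, 90.0, 144.8]
contact_force: [-4.5, 1.3, 0.3]
grip_width: 0.0005
```

```bash
python3 - <<'E'
from st import *
st()
p=r.state()["tool_pos"][:2]-np.array([.550,.0405]);print(p@[.9927,-.1208],p@[.1208,.9927])
E
```

```text
9.925 [ 0.5118 -0.0222  0.0519] 0.0004696261759374479 [-34.1  16.8  35.8 112.9 -12.   54.    0.5] [-4.47  1.31  0.31]
[[-0.     0.992 -0.125]
 [ 0.    -0.125 -0.992]
 [-1.    -0.    -0.   ]]
-0.030344699546535115 -0.06680685958400202
```

The finger is in contact (about 4.5 N) and on the planned arc, so I continue.

Call:
apply_moves(increments=[{"tx": 0, "ty": 0.12, "tz": 0.06, "ax": 0, "ay": 0, "az": 0, "hand": 255}, {"tx": 0, "ty": 0.12, "tz": 0.07, "ax": 0, "ay": 0, "az": 0, "hand": 255}, {"tx": 0, "ty": 0.1, "tz": 0.1, "ax": 0, "ay": 0, "az": 0, "hand": 255}, {"tx": 0, "ty": 0.09, "tz": 0.11, "ax": 0, "ay": 0, "az": 0, "hand": 255}, {"tx": 0, "ty": 0.04, "tz": 0.09, "ax": 0, "ay": 0, "az": 0, "hand": 255}, {"tx": 0, "ty": 0.04, "tz": 0.09, "ax": 0, "ay": 0, "az": 0, "hand": 255}, {"tx": 0, "ty": 0.0, "tz": 0.05, "ax": 0, "ay": 0, "az": 0, "hand": 255}])

```text
clock: 10.8
tool_pos: [0.5335, -0.0504, 0.0521]
tcp_rot: [-166.7, 89.7, 96.3]
contact_force: [-2.8, 19.4, 2.2]
grip_width: 0.0008
```

```bash
python3 - <<'E'
from st import *
st()
p=r.state()["tool_pos"][:2]-np.array([.550,.0405]);print(p@[.9927,-.1208],p@[.1208,.9927])
E
```

```text
10.8 [ 0.5335 -0.0504  0.0521] 0.0007798498783126409 [-30.   19.9  35.8 109.4 -14.4  55.1   5.5] [-2.76 19.38  2.18]
[[-0.     0.992 -0.123]
 [ 0.005 -0.123 -0.992]
 [-1.    -0.001 -0.004]]
-0.005430776514871221 -0.09221482921628428
```

The force rose to 19 N at the planned end position, so the lever is against its stop. I'll back off, lift and look.

Call:
apply_moves(increments=[{"tx": 0, "ty": 0, "tz": 0, "ax": 0, "ay": 0, "az": 0, "hand": 255}, {"tx": 0, "ty": 0, "tz": -0.1, "ax": 0, "ay": 0, "az": 0, "hand": 255}, {"tx": 0, "ty": 0, "tz": -0.15, "ax": 0, "ay": 0, "az": 0, "hand": 255}, {"tx": -0.8, "ty": 0, "tz": 0, "ax": 0, "ay": 0, "az": 0, "hand": 255}, {"tx": -0.9, "ty": 0, "tz": 0, "ax": 0, "ay": 0, "az": 0, "hand": 255}, {"tx": -0.9, "ty": 0, "tz": 0.3, "ax": 0, "ay": 0, "az": 0, "hand": 255}, {"tx": -0.9, "ty": 0, "tz": 0.5, "ax": 0, "ay": 0, "az": 0, "hand": 255}, {"tx": 0, "ty": 0, "tz": 0.2, "ax": 0, "ay": 0, "az": 0, "hand": 255}, {"tx": 0, "ty": 0, "tz": 0, "ax": 0, "ay": 0, "az": 0, "hand": 255}, {"tx": 0, "ty": 0, "tz": 0, "ax": 0, "ay": 0, "az": 0, "hand": 255}])

```text
clock: 12.05
tool_pos: [0.5283, -0.0901, 0.2258]
tcp_rot: [-79.5, 89.9, -176.7]
contact_force: [-1.1, 0.1, 0.2]
grip_width: 0.0002
```

```bash
python3 - <<'E'
from st import *
st()
w=save("wrist","f.png");s=save("side","g.png")
cv2.imwrite("pics/fg.png",cv2.cvtColor(cv2.resize(np.hstack([w,s]),(800,300),interpolation=cv2.INTER_AREA),cv2.COLOR_RGB2BGR))
E
```

```text
12.05 [ 0.5283 -0.0901  0.2258] 0.00016454467010466975 [-31.9   8.3  40.8  98.8  -5.6  75.1   2.9] [-1.08  0.08  0.23]
[[-0.002  0.992 -0.124]
 [-0.    -0.124 -0.992]
 [-1.    -0.002  0.   ]]
```

View pics/fg.png

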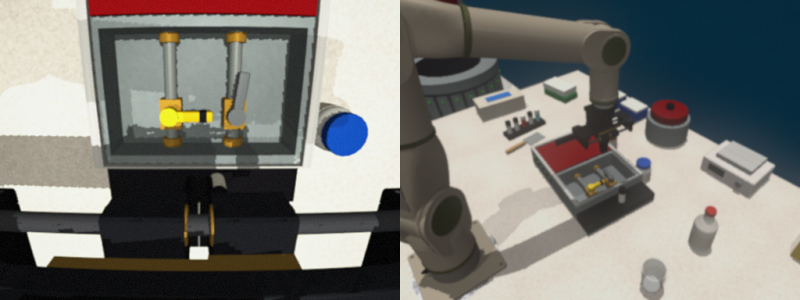

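The yellow lever runs from (168,117) to (212,117), along box +x, so it is shut. The grey lever looks unchanged, and the bystanders in view, including the vial, are standing. Before handing in, I check the cover's position numerically.

```bash
python3 - <<'E'
from h import *
m=r.camera_model("wrist");O=np.array([.550,.0405]);R=np.array([[.9927,-.1208],[.1208,.9927]])
im=cv2.imread("pics/f.png").astype(int);c=im[:,256];red=np.where((c[:,2]>90)&(c[:,1]<50))[0];red=red[red<100].max()
print("trail edge box mm",red,R@(at(m,256,red+.5,.08)[:2]-O)*1000)
def ang(f):
    h=cv2.cvtColor(cv2.imread(f),cv2.COLOR_BGR2HSV)
    return h
for (u,v),n in [((216,150),"hub"),((271,150),"tip"),((301,151),"grey hub"),((313,92),"grey tip")]:print(n,R@(at(m,u,v,.063)[:2]-O)*1000)
r.close_job()
E
```

```text
trail edge box mm 16 [-4.03647236 13.30216889]
hub [ -45.28985302 -108.92173649]
tip [  11.08198327 -109.15568729]
grey hub [  41.90682258 -110.23992013]
grey tip [ 51.60799841 -51.65007338]
the job is handed in; nothing more can be done
```

The cover is off the opening and the yellow handle is shut. I handed the job in at about 12 s of the 48 s allowed.

- **Cover:** I pushed it by its rib along the guides. The last check put its trailing edge at box y ≈ 13 mm, which puts its origin at about 103 mm (88 needed, stop at 110).
- **Yellow handle:** I turned it clockwise with the shut fingers until it met its stop at about 19 N. The last picture shows it pointing along box +x, at about 90°.
- **Grey handle:** It looked unchanged in the pictures, with its tip at box (52, -52) mm at the end. I only compared it by eye with the earlier picture, not by measurement.
- **Bystanders:** Those visible in the last pictures were upright and in place. I did not measure their positions.
- **Robot:** It was clear of everything when I handed in.

My first two move calls were refused because the rows did not fill in every field. Nothing moved, and I resent them in full. No check failed or disagreed.

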